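Return the tube rack to its colour-labelled spring bay

TASK

Put the green tube rack back in its own bay of the dock, the one with the green label: slide it along the bench to the mouth and over the front lip, push it back against the sprung plate, and press its near end down behind the lip until the side catches click over its foot and it sits flat on the bay's floor. Handle it gently and keep it upright, for its tubes are full; leave the orange rack, the bottle, the pipette and the marker where they are, and let go at the end.

Things in the scene. Friction and masses are not known exactly. Their poses are not given: they have to be found in the camera images.
- green_rack: Bright green microtube rack, seven white-capped tubes fixed in it, on the bench before the dock; 0.3 to 0.55 kg. Foot 110 long (x), 88 wide flange 3.5 thick, then an 80 wide neck up to 14 high; tube block on it 90 long, 88 wide, 14 to 46 high, flush with the foot's far (+x) end; caps reach 60. Too big for most grippers to span. Origin: centre of underside; x from near to far end, z up.
- green_rack_ledge (a point): Middle of the top of the green rack's thumb ledge: at the rack's near (robot) end the foot juts out 20 from under the tube block, 80 wide. Ledge top 14 above the underside, from x = -55 (end face) to -35 (upright face of the tube block) in the rack's frame; this point is at x = -45. The place to push against the upright face, and to press down.
- bay_green: Fixed bay with the GREEN label (one dot), the green rack's own place; one of three like grey bays side by side, 110 apart, in any order, mouths to the robot. Origin: on the bench under the middle of a rack that is home (rack origin then 2 above it, same yaw). x points into the bay, y left. Floor 2 thick, side walls 22 high, 91 apart, 9 thick; rear wall at x = 75 to 83, 42 high, colour label on top to 53.
- bay_green_lip (a point): Middle of the top of the green bay's front lip, 12 above the bench, 10 above the bay's floor, 4 thick, x = -59 to -55 in the bay's frame (this point -57). Before it a ramp rises from the bench at x = -99 to the lip's top; beside the ramp the mouth flares from 91 to about 105 wide. A rack that is home has its near end face against the lip's inner face.
- bay_green_plate (a point): Where the face of the green bay's sprung steel back plate stands when free: x = 51 in the bay's frame (60 wide, 9 to 37 high). It slides 14 along x to a solid end and pushes back with 3 N when first touched, 0.5 N more per mm. Slid in, the rack's near end lies up on the lip; it can go down only when the rack is past home (home is at 4 of travel; 8 to 13 is good).
- bay_green_catch (a point): Left one of two sprung steel catches, V-edged rollers poking 3 out of the side walls just behind the lip (x = -46, y = +42.5 and -42.5, from 6 to 12 above the bench). The rack's flange rests on them: its weight does not take it past. Pressing the near end down with some 6 to 12 N snaps the flange past them; the rack then drops about 6 more to the floor, where it feels solid.
- bay_blue: Fixed bay with the BLUE label (two dots), empty, same shape and frame as the green bay. Not the green rack's place.
- bay_orange: Fixed bay with the ORANGE label (three dots), same shape and frame as the green bay, holding the orange rack.
- orange_rack: Orange rack of the same shape and frame as the green one, blue caps, home in the orange bay. Leave alone.
- bottle: Clear glass reagent bottle with blue cap, 60 across, 115 high, standing to the left. Origin: centre of its underside. Leave alone.
- pipette: White pipette lying to the right, 250 long, 28 high, along its own x. Origin at bench level about mid-length. Leave alone.
- marker: White marker pen with red cap lying to the right, 135 long, 14 high, along its own x. Origin at bench level at mid-length. Leave alone.
Mind the look-alikes: they are no part of the job. Several things have the shape of the green_rack; the one meant has the colours described above.

How it is judged:
At the end, for the whole second after the job is handed in: Green rack home in the green bay: within 2.5 mm along, 4 mm across, origin 0.5 to 3.5 mm above the bench, level to 0.02 rad, square to 0.05 rad, at rest, untouched; orange rack within 6 mm, bottle, pipette, marker within 15 mm of their starts (x of green_rack in the frame of bay_green between -0.0025 and 0.0025 m and y of green_rack in the frame of bay_green between -0.004 and 0.004 m and z of green_rack in the frame of bay_green between 0.0005 and 0.0035 m and angle between green_rack's own z axis and vertical below 0.02 rad and angle between the x axis of green_rack and the x axis of bay_green, either way round below 0.05 rad and linear speed of green_rack below 0.01 m/s and contact force between the fingers and green_rack below 0.2 N and distance of orange_rack from where it was at the start of the episode below 0.006 m and distance of each of bottle, pipette, marker from where it was at the start of the episode below 0.015 m).
It fails at once if the green rack is tipped by more than 17 degrees (angle between green_rack's own z axis and vertical above 0.3 rad).
It fails at once if the green rack is handled roughly: the gripper bears on it with more than 45 N (contact force between the fingers and green_rack above 45 N).
It fails at once if the orange rack is shifted by more than 6 mm (distance of orange_rack from where it was at the start of the episode above 0.006 m).
It fails at once if the bottle, the pipette or the marker is moved by more than 15 mm (distance of any of bottle, pipette, marker from where it was at the start of the episode above 0.015 m).
It also fails if it takes over 72 s, if anything falls off the work surface, if the arm or the gripper's body presses on something with over 40 N, if the wrist force passes 120 N, or if a joint passes its speed limit or range.

ROBOT

A 6-joint arm with a two-finger parallel gripper is mounted at the origin on the work surface. World frame = base frame: x ahead of the robot, y to its left, z up, the work surface at z = 0. Lengths are in m, angles in rad, forces in N, time in s.
With the tool pointing down it reaches from about 0.325 to 0.925 m from the base axis. Payload 3.1 kg.
Tool frame: the origin (TCP) lies midway between the tips of the shut fingers; the grasp point (between the pads) lies 19 mm behind it (robot.grip_depth is the distance from the TCP to the grasp point, in m); z points along the fingers, y is the direction in which the jaws open and shut (so a half turn about z gives the same grasp; the last joint's range is limited). The gripper opens to 85 mm and grips with 20 to 120 N. Pads are 22 mm wide; open, the fingers measure 114 mm over their backs; the gripper's body (76 mm by 85 mm) begins 54 mm behind the grasp point. The pads swing forward as they close: fully open they stand 13 mm farther back than shut.
Start: joints at [-1.388, 0.217, 1.613, -0, 1.311, -0.112], TCP at [0.182, -0.598, 0.231] pointing down, gripper open.
Joint ranges: [-2.75, 2.75], [-0.78, 2.1], [0.31, 2.55], [-1.13, 4.27], [0.13, 2.63], [-2.58, 2.58]. Speed limits (rad/s): [2.79, 2.79, 3.14, 3.14, 3.14, 3.14].

INTERFACE

Orientations are given as a unit quaternion [x, y, z, w].
In Python, from plant import robot gives the robot as it stands. The module is installed in compiled form; this text tells all that it offers.
- The arm moves only by the tool servo_tool, never from a script. Its arguments are lists of equal length, an entry for each row: "xyz": the shift along the world's x, y, z in mm, a list of three; "roll": the turn about the world's z in degrees; "fingers": the opening in per cent of the stroke, from 0 (shut) to 100 (fully open). In form: {"xyz": [[dx, dy, dz], ...], "roll": [roll, ...], "fingers": [fingers, ...]}. A call has 1 to 20 rows; each row is the pose to reach, as a shift and turn from the pose measured when the call began; what a row does not reach only later rows make up. A row lasts 1/12 s, in which the tool goes at most 41.7 mm and 7.16 degrees, less where a joint would pass 70% of its speed; a pose out of reach is approached as far as the arm can. A call with a gripper value outside its range is refused whole. The fingers move at their own pace and stop on an object; "newtons" is the grip in N (left out, the last holds). Time passes only in rows, so rows that repeat a pose let the fingers close. It gives the time, the measured TCP pose, the force and the opening at its end, in the units of the state.
- robot.read_state(): the state, without advancing time (a new reading comes with each control period).
- robot.get_image(name): name is "side" or "top" or "wrist"; returns a dict with "img" (384x512x3 uint8, red, green, blue), "vertical_fov" (degrees; the focal length in pixels is half the picture's height over the tangent of half this angle, whatever the lens; pixels are square), "cx", "cy" (the principal point, pixels), "rvec" (rotation vector, rad) and "tvec" (3), from world to camera coordinates, as OpenCV has them. Camera axes: x right, y down, z forward; pixel columns grow to the right and rows downward; lengths in m; the calibration is good to about 2 mm. The wrist camera is an equidistant fisheye: a pixel r from the principal point sees the ray r / f radians off the axis. A picture is of the moment at which its call begins. There is no depth.
- robot.sign_off(): hands the job in, once; it reports no verdict.
The state is a dict: "t": time; "qpos": joint angles; "qd": joint speeds; "joint_efforts": joint torques, N m; "ee_pos": TCP position; "tool_rot": TCP orientation; "ft_force": force on the tool from outside, world axes, zero at the start; "ft_torque": the same for the moment, N m; "width": finger opening in m.
Only numpy, scipy, OpenCV 4.12 (cv2) and the standard library are available. Lean on these libraries where they do the work, as an engineer would, in place of code of your own. Each camera call takes 0.05 s, during which the arm holds its last target. There are 200 camera calls.

## Working session

There is one attempt and no reset: what is moved stays moved. The work goes in short steps, Python scripts to look and compute and a tool call to move; the robot and the scene stay as the last step left them, time stands still between calls to the robot, and variables do not carry over. Pictures are saved under pics/ and viewed, about 8 in all and at most 12, crops included, and the job is handed in when it is done.

Besides the shell and the picture viewer there is one more tool, called in YAML: its name, and indented under it one key for each argument. servo_tool: Moves the arm, as the interface text tells. Its arguments: {"type":"object","properties":{"xyz":{"type":"array"},"roll":{"type":"array"},"fingers":{"type":"array"},"newtons":{"type":"number"}},"required":["xyz","roll","fingers"]}

```bash
mkdir -p pics; cat > h.py <<'E'
import numpy as np, cv2
from plant import robot
def shot(n,fn,crop=None,scale=1):
    d=robot.get_image(n); im=d["img"][:,:,::-1]
    if crop: x0,y0,x1,y1=crop; im=im[y0:y1,x0:x1]
    im=cv2.resize(im,None,fx=scale,fy=scale,interpolation=cv2.INTER_CUBIC); cv2.imwrite("pics/"+fn,im); return d
def cam(d):
    R,_=cv2.Rodrigues(np.array(d["rvec"],float)); t=np.array(d["tvec"],float).ravel()
    f=d["img"].shape[0]/2/np.tan(np.radians(d["vertical_fov"])/2); return R,t,f
def px2w(d,uv,z):
    R,t,f=cam(d); ray=R.T@np.array([(uv[0]-d["cx"])/f,(uv[1]-d["cy"])/f,1]); c=-R.T@t
    return c+ray*(z-c[2])/ray[2]
def w2px(d,p):
    R,t,f=cam(d); q=R@np.array(p)+t; return np.array([d["cx"],d["cy"]])+f*q[:2]/q[2]
E
python3 - <<'E'
from h import *
for n in("top","side"):
    d=shot(n,n+"0.png",scale=1.5); R,t,f=cam(d); print(n,f,-R.T@t,R[2])
s=robot.read_state(); print(s)
E
```

```text
top 429.97245069788534 [ 0.37710364 -0.02999615  1.07652235] [ 0.18862865 -0.00280252 -0.98204449]
side 391.68157553202917 [0.5202261  0.82884066 0.53694752] [ 0.06938264 -0.87369375 -0.48150315]
{'t': 0.1, 'qpos': array([-1.38818063e+00,  2.17684978e-01,  1.61478539e+00,  4.42575437e-05,
        1.31131753e+00, -1.12190564e-01]), 'qd': array([ 1.18046736e-03, -5.24424185e-04, -3.65315697e-03, -7.26564902e-04,
        2.19380493e-04, -5.86059104e-05]), 'joint_efforts': array([-3.69756417e-04, -3.98079336e+01, -3.04969883e+01, -1.25110628e-04,
        4.28804808e-03, -4.05104771e-06]), 'ee_pos': array([ 0.18150057, -0.59729149,  0.23008886]), 'tool_rot': array([ 9.89156056e-01,  1.46864193e-01, -1.72737262e-05, -1.09769752e-03]), 'ft_force': array([0.80331312, 0.33518565, 0.07764851]), 'ft_torque': array([ 0.01129891, -0.01928393,  0.01311549]), 'width': 0.08539635984024362}
```

View pics/top0.png

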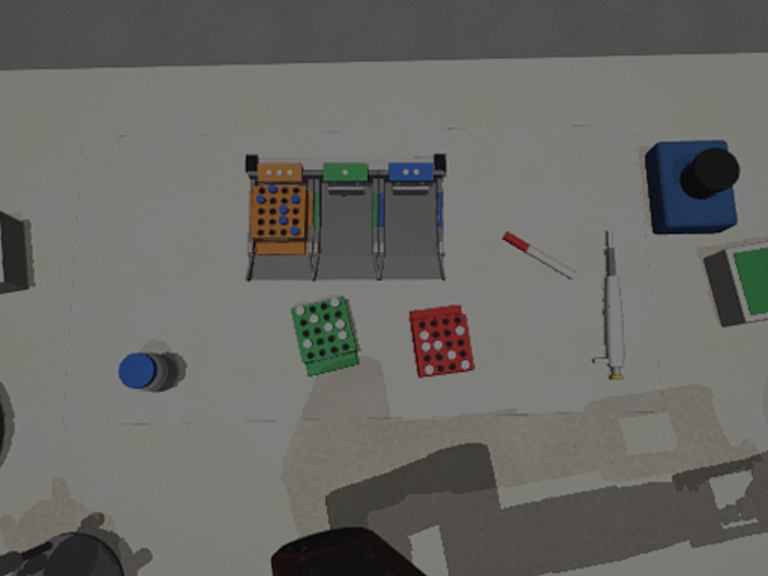

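View pics/side0.png

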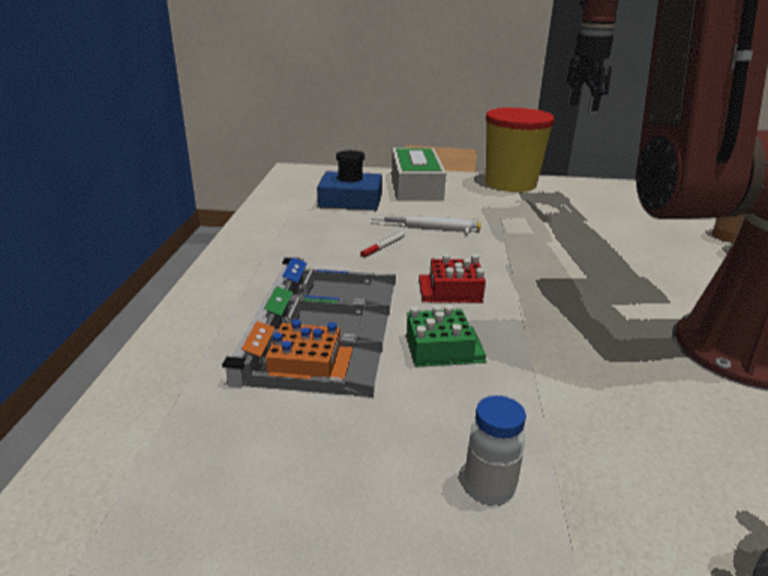

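The top view (768x576) shows three candidates of the same shape: green (325,335), red (441,341) and orange (279,212), which is in its bay. The green one with white caps before the dock fits. The green label with one dot is the middle bay, at (345,172). I'll confirm this in a crop.

```bash
python3 - <<'E'
from h import *
shot("top","crop1.png",(160,98,320,258),3.7)
E
```

```text
(no output)
```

View pics/crop1.png

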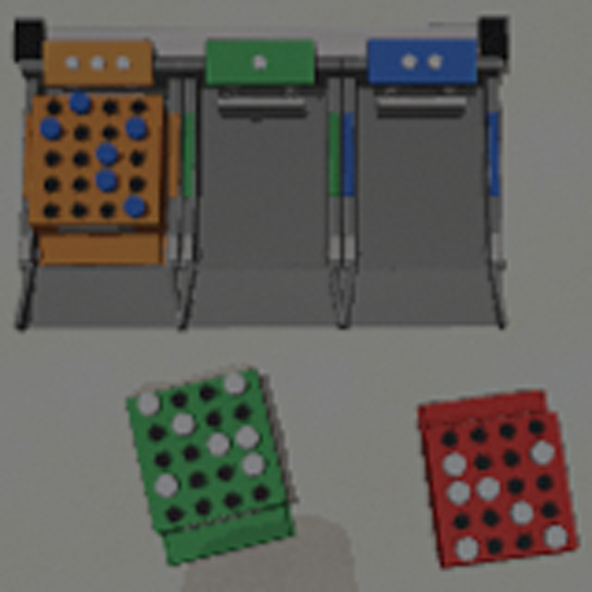

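The crop confirms the green rack with white caps, block corners at about (126,400), (258,367), (292,500) and (158,533). The one-dot green label is at (260,62), so the green bay is the middle one.

```bash
cat >> h.py <<'E'
def cpx(d,u,v,z): return px2w(d,(160+(u+.5)/3.7-.5,98+(v+.5)/3.7-.5),z)
E
python3 - <<'E'
from h import *
np.set_printoptions(precision=4,suppress=True)
d=robot.get_image("top")
for n,u,v,z in [("FL",126,400,.046),("FR",258,367,.046),("NR",292,503,.046),("NL",158,533,.046),("ledgeNL",168,564,.014),("ledgeNR",294,536,.014),
 ("labTL",206,40,.053),("labTR",316,40,.053),("labBL",206,84,.042),("labBR",316,84,.042),("lipL",200,267,.012),("lipR",331,267,.012),
 ("rampL",18,327,0),("rampR",503,327,0),("rampGL",190,327,0),("rampGR",338,327,0),("wallOut L",20,266,.022),("wallOutR",506,266,.022),
 ("oNL",40,263,.016),("oNR",163,263,.016),("oFL",33,96,.048),("oFR",162,94,.048),("plateTL",217,97,.037),("plateTR",308,97,.037),("plateBL",217,116,.037),("plateBR",306,116,.037)]:
    print(n,cpx(d,u,v,z)*1000)
E
```

```text
FL [526.8116 109.8178  46.    ]
FR [546.657   23.2721  46.    ]
NR [457.2246   2.4738  46.    ]
NL [439.9797  88.9933  46.    ]
ledgeNL [421.4284  86.1006  14.    ]
ledgeNR [437.8797   2.5255  14.    ]
labTL [770.991   55.2802  53.    ]
labTR [769.2351 -19.3211  53.    ]
labBL [743.5891  56.4097  42.    ]
labBR [741.8276 -18.5809  42.    ]
lipL [622.6602  63.9177  12.    ]
lipR [620.5669 -25.9339  12.    ]
rampL [585.9692 190.5958   0.    ]
rampR [ 578.2089 -143.3787    0.    ]
rampGL [583.2162  72.1185   0.    ]
rampGR [580.8482 -29.7946   0.    ]
wallOut L [623.9009 185.3848  22.    ]
wallOutR [ 616.2066 -144.8685   22.    ]
oNL [627.0915 172.9632  16.    ]
oNR [625.1314  88.8471  16.    ]
oFL [735.6949 173.0807  48.    ]
oFR [735.0628  85.7463  48.    ]
plateTL [735.8582  49.3662  37.    ]
plateTR [734.3972 -12.8705  37.    ]
plateBL [722.2833  49.4753  37.    ]
plateBR [720.859  -11.2505  37.    ]
```

Estimates from the points: bay_green is at about (679.5, 20) with yaw -0.023 rad, and green_rack at about (483, 55) with yaw 0.22. My plan is to cage the 80 mm neck at the ledge with the open fingers (85 mm), then align and push with them. I'll hover first and check with the wrist camera.

servo_tool:
  xyz:
    - [252,641,-80]
    - [252,641,-80]
    - [252,641,-80]
    - [252,641,-80]
    - [252,641,-80]
    - [252,641,-80]
    - [252,641,-80]
    - [252,641,-80]
    - [252,641,-80]
    - [252,641,-80]
    - [252,641,-80]
    - [252,641,-80]
    - [252,641,-80]
    - [252,641,-80]
    - [252,641,-80]
    - [252,641,-80]
    - [252,641,-80]
    - [252,641,-80]
    - [252,641,-80]
    - [252,641,-80]
  roll: [-4,-4,-4,-4,-4,-4,-4,-4,-4,-4,-4,-4,-4,-4,-4,-4,-4,-4,-4,-4]
  fingers: [100,100,100,100,100,100,100,100,100,100,100,100,100,100,100,100,100,100,100,100]

```text
t: 1.87
ee_pos: [0.4331, 0.0433, 0.1503]
tool_rot: [0.994, 0.113, -0.0, -0.001]
ft_force: [0.3, 0.2, 0.1]
width: 0.0854
```

```bash
python3 - <<'E'
from h import *
d=shot("wrist","w1.png",scale=1.5); R,t,f=cam(d); print(f,d["cx"],d["cy"],-R.T@t,R)
s=robot.read_state(); print(s["t"],s["ee_pos"],s["tool_rot"],s["ft_force"])
E
```

```text
297.3186396354542 256.37695320599045 188.93206756092994 [0.49861499 0.05773872 0.29311302] [[ 2.24168773e-01 -9.74550334e-01 -8.49492046e-05]
 [-9.39593691e-01 -2.16151084e-01  2.65409881e-01]
 [-2.58673650e-01 -5.94167895e-02 -9.64135669e-01]]
1.9167 [0.43319211 0.04278566 0.15036613] [ 9.93715602e-01  1.11932690e-01 -2.16934195e-04 -5.72193452e-04] [ 0.40099888  0.1912472  -0.38124685]
```

View pics/w1.png

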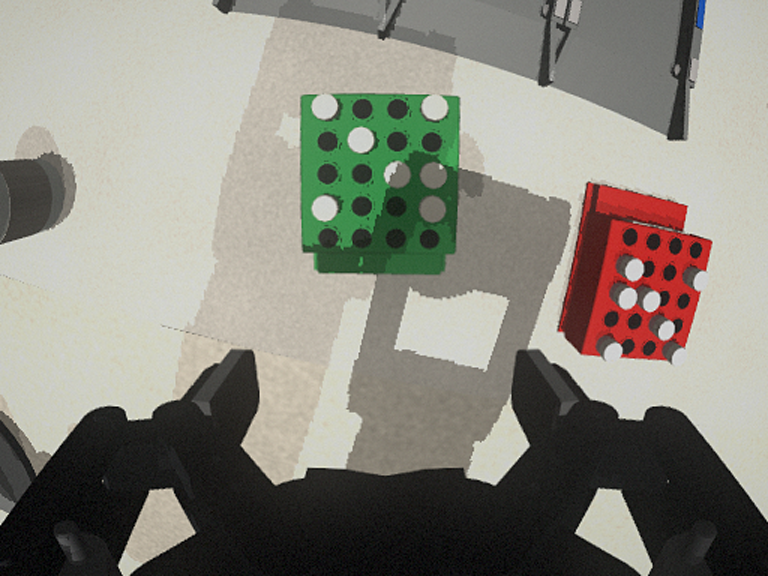

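The wrist view shows the rack square to the fingers: block top corners at (301,96), (460,97), (456,250) and (303,251), ledge near edge from (317,272) to (444,273). Fingers at (250,352) and (520,352).

```bash
cat >> h.py <<'E'
def wpx(d,u,v,z,s=1.5):
    R,t,f=cam(d); a=np.array([(u+.5)/s-.5-d["cx"],(v+.5)/s-.5-d["cy"]]); r=np.hypot(*a); th=r/f
    ray=R.T@np.array([*(a/r*np.sin(th)),np.cos(th)]); c=-R.T@t; return c+ray*(z-c[2])/ray[2]
E
python3 - <<'E'
from h import *
np.set_printoptions(precision=1,suppress=True)
d=robot.get_image("wrist"); s=robot.read_state(); q=s["tool_rot"]; print(2*np.degrees(np.arctan2(q[1],q[0])))
P=np.array([wpx(d,*a)*1000 for a in [(301,96,.046),(460,97,.046),(456,250,.046),(303,251,.046),(317,272,.014),(444,273,.014)]]);print(P)
for a,b in((0,1),(3,2),(4,5)): v=P[a]-P[b];print("yaw",np.arctan2(-v[0],v[1]),np.hypot(*v[:2]))
for a,b in((0,3),(1,2)): v=P[a]-P[b];print("yaw",np.arctan2(v[1],v[0]),np.hypot(*v[:2]))
for a in [(383,38,.0),(546,84,.0),(688,138,0),(220,12,0)]: print("ramp/wall",wpx(d,*a)*1000)
E
```

```text
12.806714470825522
[[526.6 110.9  46. ]
 [545.3  25.5  46. ]
 [460.7   7.   46. ]
 [440.8  91.9  46. ]
 [421.6  84.8  14. ]
 [439.3   4.2  14. ]]
yaw 0.21543868962707968 87.48560307325775
yaw 0.2308412798136864 87.22036902133806
yaw 0.21650978245504873 82.48759050320233
yaw 0.21857814410357387 87.86260756521528
yaw 0.21544169805227278 86.51880808954266
ramp/wall [581.3  77.3   0. ]
ramp/wall [580.5 -35.7   0. ]
ramp/wall [ 584.1 -160.9    0. ]
ramp/wall [583.5 192.8   0. ]
```

servo_tool:
  xyz:
    - [1,3,0]
    - [1,3,-30]
    - [1,3,-60]
    - [1,3,-90]
    - [1,3,-115]
    - [1,3,-130]
    - [1,3,-140]
    - [1,3,-145]
    - [1,3,-145]
    - [1,3,-145]
  roll: [0,0,0,0,0,0,0,0,0,0]
  fingers: [100,100,100,100,100,100,100,100,100,100]

```text
t: 2.8
ee_pos: [0.4351, 0.0452, 0.0062]
tool_rot: [0.994, 0.111, 0.001, -0.0]
ft_force: [0.4, -0.0, 0.1]
width: 0.0851
```

```bash
python3 - <<'E'
from h import *
shot("wrist","w2.png",(100,130,412,384),2.2)
s=robot.read_state(); print(s["t"],s["ee_pos"],s["ft_force"])
E
```

```text
2.85 [0.43558042 0.04524127 0.00657753] [-0.03343077 -0.10092456 -0.07632308]
```

View pics/w2.png

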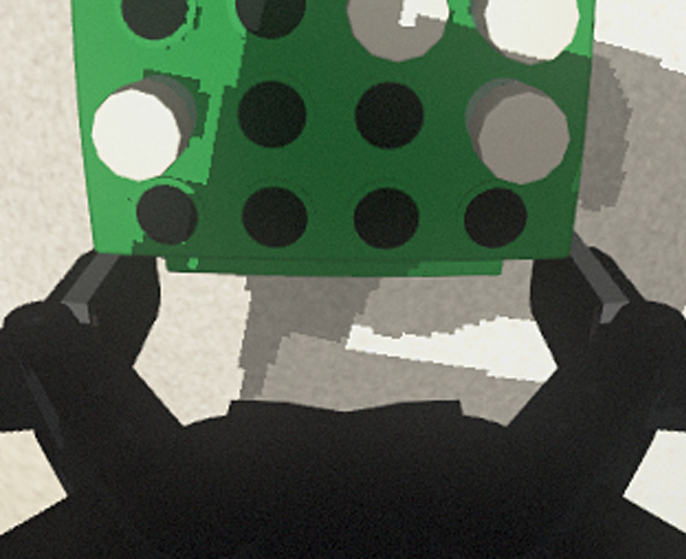

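The ledge mid is at 335 px and the finger mid at 345 px, so I shift about 2 mm left, lower to ledge depth and check the force.

servo_tool:
  xyz:
    - [-0.5,2,0]
    - [-0.5,2,0]
    - [-0.5,2,-3]
    - [-0.5,2,-6]
    - [-0.5,2,-9]
    - [-0.5,2,-9]
    - [-0.5,2,-9]
  roll: [0,0,0,0,0,0,0]
  fingers: [100,100,100,100,100,100,100]

```text
t: 3.43
ee_pos: [0.4346, 0.0473, -0.0029]
tool_rot: [0.994, 0.111, 0.001, -0.0]
ft_force: [0.3, -0.1, -1.6]
width: 0.086
```

servo_tool:
  xyz:
    - [2,0,0]
    - [4,1,0]
    - [6,0,0]
    - [8,-1,0]
    - [10,-2,0]
    - [12,-4,0]
    - [14,-6,0]
    - [16,-8,0]
    - [18,-10,0]
    - [20,-12,0]
    - [22,-14,0]
    - [24,-16,0]
    - [26,-18,0]
    - [28,-19,0]
    - [30,-20,0]
    - [32,-21,0]
    - [34,-22,0]
    - [36,-23,0]
    - [38,-24,0]
    - [38,-24,0]
  roll: [0,0,-0.5,-1,-2,-3,-4,-5,-6,-7,-8,-9,-10,-11,-12,-13,-13.5,-14,-14,-14]
  fingers: [99,98,97,97,97,97,97,97,97,97,97,97,97,97,97,97,97,97,97,97]

```text
t: 5.1
ee_pos: [0.4733, 0.023, -0.0027]
tool_rot: [1.0, -0.011, 0.001, -0.0]
ft_force: [-1.0, 0.6, -0.0]
width: 0.0826
```

```bash
python3 - <<'E'
from h import *
d=shot("wrist","w3.png",scale=1.5)
s=robot.read_state(); print(s["t"],s["ee_pos"],s["ft_force"],np.degrees(2*np.arctan2(s["tool_rot"][1],s["tool_rot"][0])))
E
```

```text
5.15 [ 0.47334642  0.02306376 -0.00266544] [-0.97069777  0.33433783 -0.65321622] -1.2285980568344408
```

View pics/w3.png

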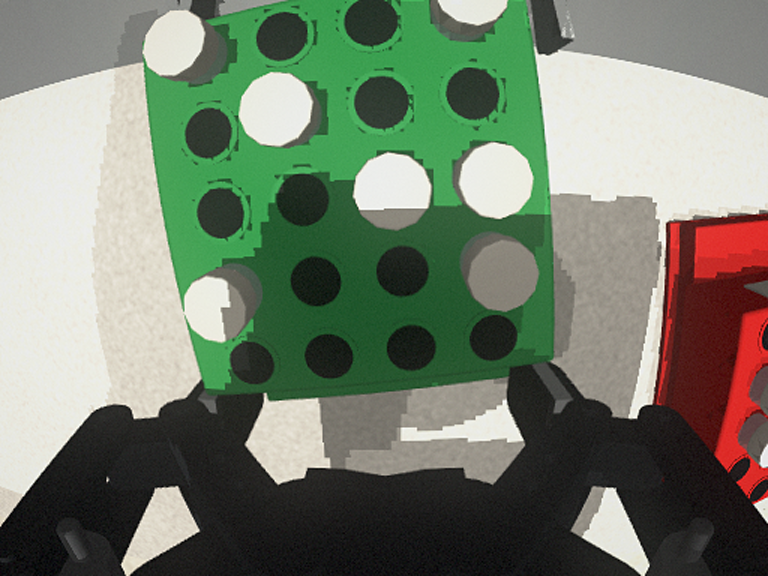

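The rack is still turned about 5° CCW to the tool: block near edge from (205,392) to (553,358), with the left finger touching. I'll measure where it stands.

```bash
cat >> h.py <<'E'
BAY=np.array([679.5,20.]);BY=-.0233
def bay(p): 
    c,s=np.cos(BY),np.sin(BY); v=np.array(p)[:2]-BAY; return np.array([c*v[0]+s*v[1],-s*v[0]+c*v[1]])
def rack(P,xs):  # P: left/right pixel world pts (mm) at rack x = xs, y=+-44
    v=P[0]-P[1]; y=np.arctan2(-v[0],v[1]); m=(P[0]+P[1])[:2]/2; o=m-xs*np.array([np.cos(y),np.sin(y)]); return bay(o),y-BY,np.hypot(*v[:2])
E
python3 - <<'E'
from h import *
np.set_printoptions(precision=2,suppress=True)
d=robot.get_image("wrist")
P=[wpx(d,*a)*1000 for a in [(205,392,.046),(553,358,.046),(146,62,.046),(538,62,.046)]]
print(P, rack(P[:2],-35))
E
```

```text
[array([486.68,  68.16,  46.  ]), array([494.67, -19.06,  46.  ]), array([568.53,  75.65,  46.  ]), array([563.54, -12.65,  46.  ])] (array([-154.11,    4.15]), np.float64(0.11457895178489966), np.float64(87.58354502406007))
```

servo_tool:
  xyz:
    - [0,0,0]
    - [0,0,0]
    - [0,0,0]
    - [0,0,0]
    - [1,0,0]
    - [2,0,0]
    - [3,0,0]
    - [3,0,0]
    - [3,0,0]
  roll: [-1,-2,-3.5,-5,-6,-7,-8,-8,-8]
  fingers: [97,97,97,97,97,97,97,97,97]

```text
t: 5.95
ee_pos: [0.4767, 0.0231, -0.0026]
tool_rot: [0.997, -0.081, 0.002, -0.0]
ft_force: [-1.2, 0.9, 1.1]
width: 0.0828
```

```bash
python3 - <<'E'
from h import *
d=shot("wrist","w4.png",scale=1.5)
s=robot.read_state(); print(s["t"],s["ee_pos"],s["ft_force"],np.degrees(2*np.arctan2(s["tool_rot"][1],s["tool_rot"][0])))
E
```

```text
6.0 [ 0.47668146  0.02306533 -0.00255996] [-1.70804435  0.66409062  0.38239965] -9.227764508043009
```

View pics/w4.png

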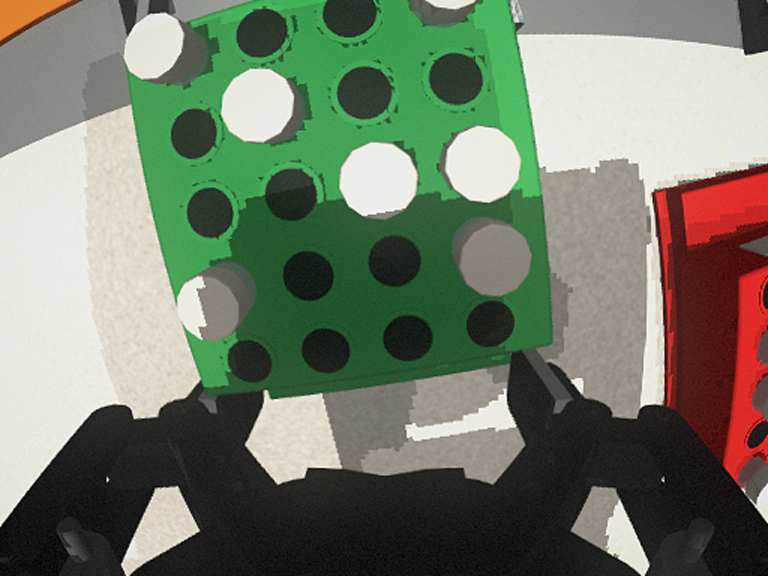

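Near edge is now (205,392) to (551,344), so the rack has turned part of the way. I'll compute the pose from those pixels.

```bash
python3 - <<'E'
from h import *
np.set_printoptions(precision=3,suppress=True)
d=robot.get_image("wrist")
P=[wpx(d,*a)*1000 for a in [(205,392,.046),(551,344,.046)]]
print(P, rack(P,-35))
E
```

```text
[array([496.128,  65.917,  46.   ]), array([495.776, -21.215,  46.   ])] (array([-148.559,   -1.252]), np.float64(0.01925158852425524), np.float64(87.13275241201083))
```

Rack is at bay (-148.6, -1.3), 0.019 rad off square. Now I square the tool, make contact and push straight in, still caged, until the far end is between the walls.

servo_tool:
  xyz:
    - [0,0,0]
    - [0,0.5,0]
    - [0,1,0]
    - [3,1,0]
    - [6,1,0]
    - [8,1,0]
    - [10,1,0]
    - [13,1,0]
    - [16,1,0]
    - [19,1,0]
    - [22,1,0]
    - [25,1,0]
    - [28,1,0]
    - [31,0.5,0]
    - [34,0.5,0]
    - [37,0.5,0]
    - [40,0.5,0]
    - [43,0.5,0]
    - [46,0.3,0]
    - [46,0.3,0]
  roll: [3,6,7.9,7.9,7.9,7.9,7.9,7.9,7.9,7.9,7.9,7.9,7.9,7.9,7.9,7.9,7.9,7.9,7.9,7.9]
  fingers: [97,97,97,97,97,97,97,97,97,97,97,97,97,97,97,97,97,97,97,97]

```text
t: 7.72
ee_pos: [0.5245, 0.0231, -0.0021]
tool_rot: [1.0, -0.012, 0.003, -0.0]
ft_force: [-0.1, 1.4, -0.9]
width: 0.0831
```

```bash
python3 - <<'E'
from h import *
d=shot("wrist","w5.png",scale=1.5)
s=robot.read_state(); print(s["t"],s["ee_pos"],s["ft_force"],np.degrees(2*np.arctan2(s["tool_rot"][1],s["tool_rot"][0])))
E
```

```text
7.7667 [ 0.5243426   0.02314672 -0.00208773] [ 0.31158618  1.11102068 -0.77828322] -1.3524357087166499
```

View pics/w5.png

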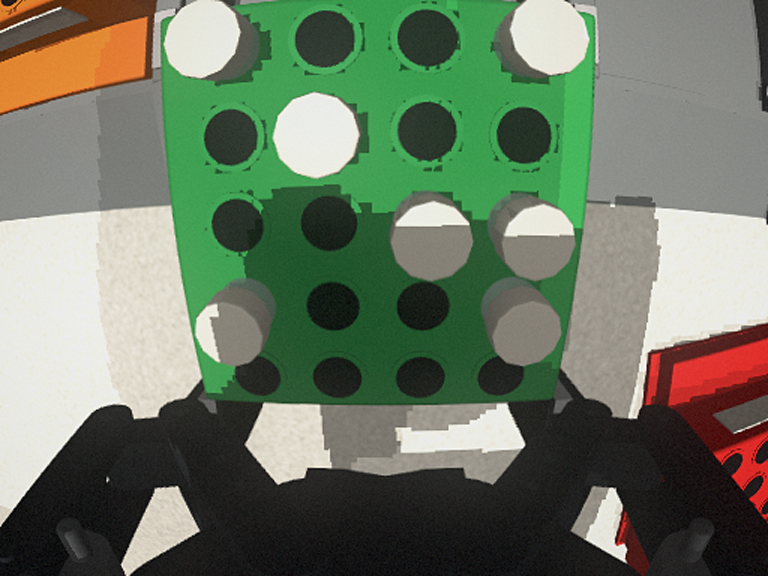

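The rack is square between the flares: near edge from (205,401) to (553,404), at bay x of about -109. I back off, raise, narrow the fingers and push on the upright face.

servo_tool:
  xyz:
    - [-5,0,0]
    - [-8,0,0]
    - [-8,0,13]
    - [-8,0,26]
    - [-8,0,26]
    - [-8,0,26]
    - [-8,0,26]
    - [-8,0,26]
    - [-6,0,26]
    - [-3,0,26]
    - [0,0,26]
    - [3,0,26]
    - [6,0,26]
    - [9,0,26]
    - [12,0,26]
    - [15,0,26]
    - [18,0,26]
    - [21,0,26]
    - [24,0,26]
    - [24,0,26]
  roll: [0,0,0,0,0,0,0,0,0,0,0,0,0,0,0,0,0,0,0,0]
  fingers: [97,97,97,45,45,45,45,45,45,45,45,45,45,45,45,45,45,45,45,45]

```text
t: 9.43
ee_pos: [0.5494, 0.023, 0.0242]
tool_rot: [1.0, -0.012, 0.004, -0.0]
ft_force: [-1.1, -0.9, -0.3]
width: 0.0383
```

servo_tool:
  xyz:
    - [3,0,0]
    - [6,0,0]
    - [9,0,0]
    - [12,0,0]
    - [15,0,0]
    - [18,-0.5,0]
    - [21,-0.5,0]
    - [24,-0.5,0]
    - [27,-0.5,0]
    - [30,-0.5,0]
    - [33,-1,0]
    - [36,-1,0]
    - [39,-1,0]
    - [42,-1,0]
    - [45,-1,0]
    - [48,-1,0]
    - [51,-1.2,0]
    - [54,-1.2,0]
    - [57,-1.5,0]
    - [57,-1.5,0]
  roll: [0,0,0,0,0,0,0,0,0,0,0,0,0,0,0,0,0,0,0,0]
  fingers: [45,45,45,45,45,45,45,45,45,45,45,45,45,45,45,45,45,45,45,45]

```text
t: 11.1
ee_pos: [0.6082, 0.0215, 0.0257]
tool_rot: [1.0, -0.012, 0.005, -0.0]
ft_force: [-3.0, 1.2, 9.2]
width: 0.0382
```

```bash
python3 - <<'E'
from h import *
d=shot("wrist","w6.png"); d2=robot.get_image("side")
a=cv2.resize(d2["img"][100:290,130:360,::-1],None,fx=2.6,fy=2.6,interpolation=cv2.INTER_CUBIC)
cv2.imwrite("pics/s6.png",a)
b=cv2.imread("pics/w6.png"); b=cv2.resize(b[0:300,60:452],None,fx=1,fy=1)
W=np.zeros((494+0,598,3),np.uint8)
cv2.imwrite("pics/c6.png",np.vstack([cv2.resize(a[:, :],(470,388)),cv2.resize(b,(470,212),interpolation=cv2.INTER_AREA)]))
s=robot.read_state(); print(s["t"],s["ee_pos"],s["ft_force"],s["width"],bay(s["ee_pos"]*1000))
E
```

```text
11.2 [0.60830774 0.02153603 0.02592159] [-3.05652593  0.65025193  9.53041341] 0.038257697608456744 [-71.20872105  -0.12301514]
```

View pics/c6.png

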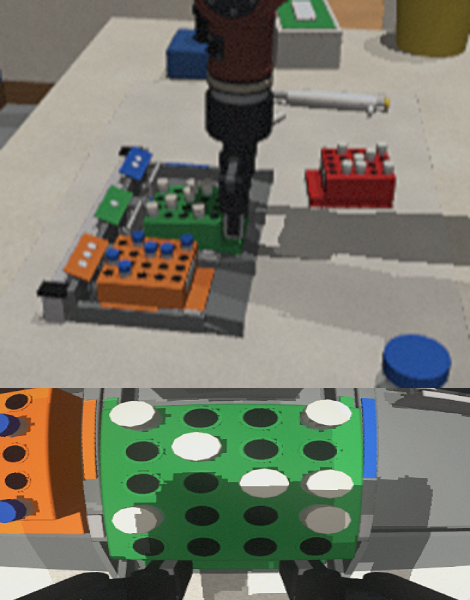

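The rack is inside the green bay, with its near end climbing the ramp. The +9.5 N upward force means the ledge is touching the fingertips, so I raise them 8 mm and push on.

servo_tool:
  xyz:
    - [-2,0,4]
    - [-2,0,8]
    - [0,0,8]
    - [3,0,8]
    - [6,0,8]
    - [9,0,8]
    - [12,0,8]
    - [15,0,8]
    - [18,-0.5,8]
    - [18,-0.5,8]
    - [18,-0.5,8]
  roll: [0,0,0,0,0,0,0,0,0,0,0]
  fingers: [45,45,45,45,45,45,45,45,45,45,45]

```text
t: 12.12
ee_pos: [0.627, 0.0209, 0.034]
tool_rot: [1.0, -0.012, 0.006, -0.0]
ft_force: [0.1, 0.0, -0.3]
width: 0.0386
```

servo_tool:
  xyz:
    - [2,0,0]
    - [4,0,0]
    - [6,0,0]
    - [6,0,0]
    - [6,0,0]
  roll: [0,0,0,0,0]
  fingers: [45,45,45,45,45]

```text
t: 12.53
ee_pos: [0.631, 0.0209, 0.0336]
tool_rot: [1.0, -0.012, 0.004, -0.0]
ft_force: [-5.5, 0.1, 2.4]
width: 0.0386
```

Plate contact: -5.5 N at bay x of about -48.5, which fits 1 to 2 mm of plate travel. Push about 8 to 9 mm more.

servo_tool:
  xyz:
    - [3,0,0]
    - [5,0,0]
    - [7,0,0]
    - [9,0,0]
    - [10,0,0]
    - [10,0,0]
    - [10,0,0]
  roll: [0,0,0,0,0,0,0]
  fingers: [45,45,45,45,45,45,45]

```text
t: 13.12
ee_pos: [0.6361, 0.0213, 0.0314]
tool_rot: [1.0, -0.012, -0.002, -0.0]
ft_force: [-8.2, -0.3, 0.1]
width: 0.0383
```

servo_tool:
  xyz:
    - [4,0,1]
    - [6,0,1]
    - [8,0,1]
    - [10,0,1]
    - [10,0,1]
    - [10,0,1]
    - [10,0,1]
  roll: [0,0,0,0,0,0,0]
  fingers: [45,45,45,45,45,45,45]

```text
t: 13.7
ee_pos: [0.6399, 0.0213, 0.0299]
tool_rot: [1.0, -0.012, -0.009, -0.0]
ft_force: [-9.9, -1.6, 2.5]
width: 0.0382
```

About 10.5 mm of travel by both position and force. Now I press down while holding forward.

servo_tool:
  xyz:
    - [7,0,-1]
    - [7,0,-2]
    - [7,0,-3]
    - [7,0,-4]
    - [7,0,-5]
    - [7,0,-6]
    - [7,0,-6]
    - [7,0,-6]
  roll: [0,0,0,0,0,0,0,0]
  fingers: [45,45,45,45,45,45,45,45]

```text
t: 14.37
ee_pos: [0.6398, 0.0219, 0.0222]
tool_rot: [1.0, -0.011, -0.018, -0.001]
ft_force: [-14.1, -0.4, 7.0]
width: 0.0386
```

servo_tool:
  xyz:
    - [5,0,-2]
    - [5,0,-4]
    - [5,0,-6]
    - [5,0,-8]
    - [5,0,-8]
    - [5,0,-8]
  roll: [0,0,0,0,0,0]
  fingers: [45,45,45,45,45,45]

```text
t: 14.87
ee_pos: [0.6391, 0.0224, 0.0149]
tool_rot: [1.0, -0.011, -0.025, -0.001]
ft_force: [-16.2, 0.3, 15.9]
width: 0.0385
```

```bash
python3 - <<'E'
from h import *
d=robot.get_image("side"); cv2.imwrite("pics/s7.png",cv2.resize(d["img"][140:280,150:300,::-1],None,fx=4,fy=4,interpolation=cv2.INTER_CUBIC))
s=robot.read_state(); print(s["t"],s["ee_pos"],s["ft_force"],s["tool_rot"],bay(s["ee_pos"]*1000))
E
```

```text
14.9167 [0.63914807 0.02236233 0.01492515] [-15.87042692   0.63864807  15.70604609] [ 9.99631542e-01 -1.08891406e-02 -2.48522882e-02 -7.55395668e-04] [-40.39601257   1.42157423]
```

View pics/s7.png

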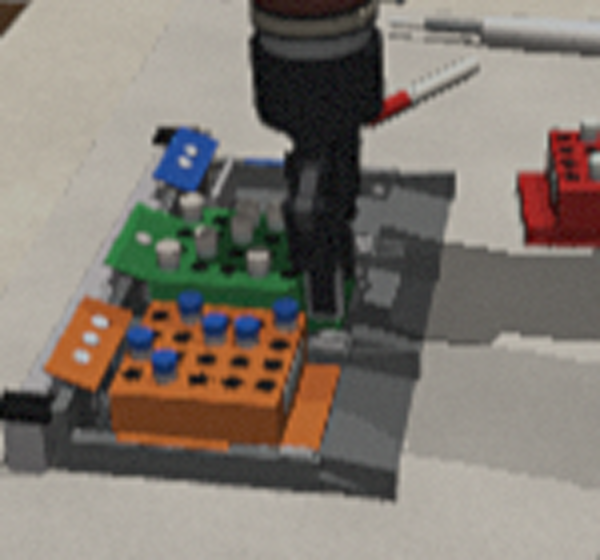

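servo_tool:
  xyz:
    - [3,0,-1]
    - [2,0,-2]
    - [1,0,-4]
    - [0,0,-5]
    - [0,0,-5]
    - [0,0,-5]
  roll: [0,0,0,0,0,0]
  fingers: [45,45,45,45,45,45]

```text
t: 15.42
ee_pos: [0.639, 0.0224, 0.0148]
tool_rot: [1.0, -0.011, -0.026, -0.001]
ft_force: [-12.2, -0.8, 23.2]
width: 0.0385
```

It is solid: z didn't move for 7 N more. I release by easing forward force first, then lifting clear, and then look.

servo_tool:
  xyz:
    - [-3,0,0]
    - [-6,0,0]
    - [-8,0,2]
    - [-8,0,6]
    - [-8,0,12]
    - [-10,0,30]
    - [-15,0,60]
    - [-30,0,90]
    - [-50,0,110]
    - [-70,0,120]
    - [-70,0,120]
    - [-70,0,120]
  roll: [0,0,0,0,0,0,0,0,0,0,0,0]
  fingers: [45,45,45,45,45,45,45,45,45,45,45,45]

```text
t: 16.42
ee_pos: [0.5703, 0.0223, 0.1366]
tool_rot: [1.0, -0.011, -0.024, -0.001]
ft_force: [0.8, -0.7, -0.7]
width: 0.0385
```

```bash
python3 - <<'E'
from h import *
d=robot.get_image("side"); a=cv2.resize(d["img"][150:265,150:275,::-1],None,fx=4,fy=4,interpolation=cv2.INTER_CUBIC)
d=robot.get_image("wrist"); b=cv2.resize(d["img"][0:330,60:452,::-1],(300,253),interpolation=cv2.INTER_AREA)
d=robot.get_image("top"); c=cv2.resize(d["img"][98:198,160:300,::-1],(300,214),interpolation=cv2.INTER_CUBIC)
r=np.zeros((467,300,3),np.uint8); r[:253]=b; r[253:]=c
cv2.imwrite("pics/c8.png",np.hstack([a[:460],r[:460]]))
s=robot.read_state(); print(s["t"],s["ee_pos"],s["ft_force"])
E
```

```text
16.5667 [0.56965388 0.02228609 0.13426147] [-0.30197922 -0.6204256   0.48991338]
```

View pics/c8.png

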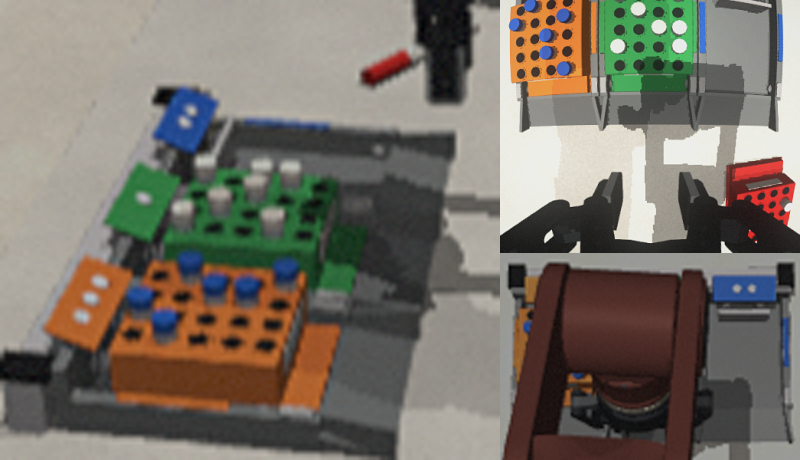

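The green rack sits in the green bay, next to the undisturbed orange one. For the final check I overlay the predicted home outlines (magenta), and the "still on catches" ledge (yellow), with orange as reference.

```bash
python3 - <<'E'
from h import *
def wproj(d,p):
    R,t,f=cam(d); q=R@np.array(p)+t; th=np.arctan2(np.hypot(q[0],q[1]),q[2]); return np.array([d["cx"],d["cy"]])+f*th*q[:2]/np.hypot(q[0],q[1])
c,s=np.cos(BY),np.sin(BY)
def W(x,y,z,yo): y=y+yo; return np.array([BAY[0]+c*x-s*y,BAY[1]+s*x+c*y,z])/1000
top=[(-35,44,48),(55,44,48),(55,-44,48),(-35,-44,48),(-35,44,48)]
led=[(-35,40,16),(-55,40,16),(-55,-40,16),(-35,-40,16)]
up=[(-35,40,24),(-55,40,25.5),(-55,-40,25.5),(-35,-40,24)]
out=[]
for n,pr,(x0,y0,x1,y1),k in(("side",w2px,(168,182,248,262),5),("wrist",wproj,(50,0,210+120,130),2.85)):
    d=robot.get_image(n); im=cv2.resize(d["img"][y0:y1,x0:x1,::-1],None,fx=k,fy=k,interpolation=cv2.INTER_CUBIC)
    base=im.copy()
    for yo in(0,110):
        for pts,col in((top,(255,0,255)),(led,(255,0,255)),(up,(0,255,255))):
            if col[0]==0 and yo: continue
            q=np.array([(pr(d,W(*p,yo))-[x0,y0]+.5)*k-.5 for p in pts]); cv2.polylines(im,[np.round(q).astype(int)],False,col,1)
    out.append((base,im))
a=np.hstack([out[0][0],out[0][1]])[75:300]; b=out[1][1]; print(a.shape,b.shape)
H=np.zeros((a.shape[0]+b.shape[0],800,3),np.uint8); H[:a.shape[0],:a.shape[1]]=a; H[a.shape[0]:,:b.shape[1]]=b
cv2.imwrite("pics/c9.png",H[:600])
E
```

```text
(225, 800, 3) (370, 798, 3)
```

View pics/c9.png

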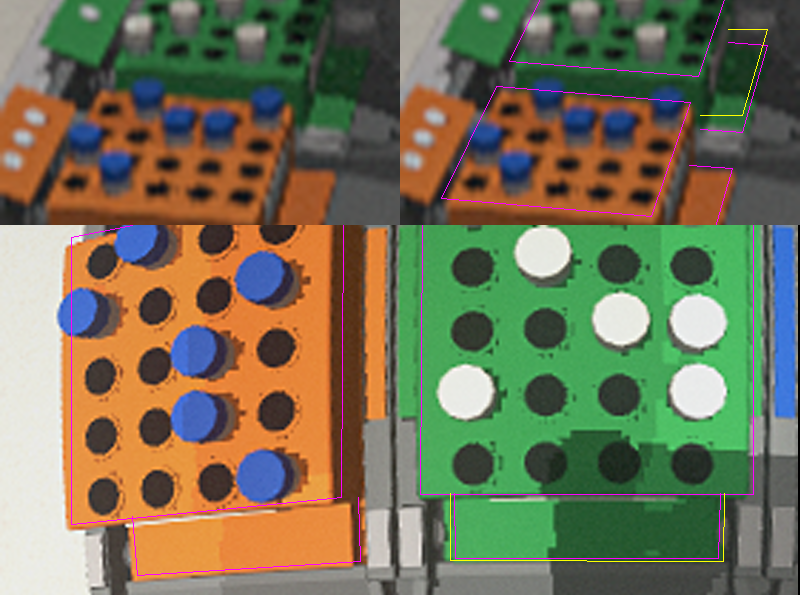

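In both views the green rack lies on the home outline. In the side view the ledge's far-right corner is at (768,47) against a predicted 44 (30 if still on the catches). In the wrist view the ledge's near edge is about 2 px off. Orange is in place too, so I hand in.

```bash
python3 -c "
from plant import robot
print(robot.sign_off())"
```

```text
the job is handed in; nothing more can be done
None
```

The green rack is back in the green bay, seated behind the lip, and I have handed the job in at about 17 s; sign-off gives no verdict.

- **How it went:** I guided the rack along the bench with the open fingers either side of its foot. I squared it to the bay, pushed it over the lip and pressed the sprung plate in about 10.5 mm. I then pressed the near end down until it felt solid: z stayed at 14.8 mm while the downward force rose from 16 to 23 N. After that I let go and backed clear. The largest force I read was about 26 N, but I read forces only at the end of each move.
- **Last checks:** After release the wrist force was about zero. The home outlines drawn over the side and wrist pictures matched the rack to a few enlarged pixels, and did not match a rack still up on the catches. The orange rack also matched its outline, to within a few pixels.
- **What went less well:**
  - The first alignment left the rack about 6.5° off square to the bay; a second turn brought it to about 1°.
  - During the push up the ramp the ledge touched the fingertips with about 9.5 N, so I raised them.
- **Not measured:** I saw and felt no separate click from the catches. I judged seating by the solid feel and the pictures. I did not measure the bottle, pipette or marker afterwards, but the arm did not go near them at low height.

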